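Hang the washed tools on their stands

TASK

Take the two washed steel tools out of the white drying block and hang each by the hole in its top on the peg of a stand: the long paddle on the tall stand, the short fork on the low stand. Leave each hanging straight down and still, well onto its peg, without dropping a tool on the bench or disturbing the loose vial, dish and roll of tape.

Things in the scene. Friction and masses are not known exactly. Their poses are not given: they have to be found in the camera images.
- paddle: Long paddle: flat steel tool 195 mm long, 7 mm thick, 90 g, upright in a slot of the block. Top: eye plate 40 wide (y) x 42 high with straight sides and a round 26 mm hole along x; then a 14 mm shank; bottom: a plain rectangular blade 28 mm wide and 50 mm high. Origin: centre of bottom end; z up along the tool, x normal to the flat, y across. Hole centre 174 mm above origin. Same when turned half round about z.
- fork: Short two-pronged fork: flat steel tool 125 mm long, 7 mm thick, 90 g, upright in a slot of the block. Top: eye plate 40 wide (y) x 42 high with straight sides and a round 26 mm hole along x; then a 14 mm shank; bottom: a fork 28 mm wide with two 9 mm prongs, 50 mm high in all. Origin: centre of bottom end; z up along the tool, x normal to the flat, y across. Hole centre 104 mm above origin. Same when turned half round about z.
- paddle_eye (a point): centre of the hole in the paddle's eye; axes as the paddle's
- fork_eye (a point): centre of the hole in the fork's eye; axes as the fork's
- block: White drying block, fixed, 64x160x60 mm (x, y, z). Two slots at y=+50 and -50 mm, 48 mm deep (floor 12 mm above the bench), one tool in each with its y along the block's y. 0.8 mm of play each side, so tools may lean slightly; draw them straight up. Origin: underside centre.
- tall_stand: The taller stand, fixed: grey base 100x100x12 mm, steel rod 12 mm thick at x=+35 mm, dark 24 mm clamp on it with one peg, 10 mm thick, ball end 13 mm. Origin: underside centre. Peg runs along the stand's -x (towards the robot), rising 0.27 per 1, from the clamp (x=+23) to the ball centre (x=-35, 263 mm above bench). Rod and clamp top: 260 mm.
- low_stand: The lower stand, fixed: grey base 100x100x12 mm, steel rod 12 mm thick at x=+35 mm, dark 24 mm clamp on it with one peg, 10 mm thick, ball end 13 mm. Origin: underside centre. Peg runs along the stand's -x (towards the robot), rising 0.27 per 1, from the clamp (x=+23) to the ball centre (x=-35, 173 mm above bench). Rod and clamp top: 170 mm.
- tall_stand_peg (a point): point on the axis of the tall stand's peg, near its middle, 5 mm on the -x side of the stand's origin, 255 mm above the bench; axes as the stand's.
- low_stand_peg (a point): point on the axis of the low stand's peg, near its middle, 5 mm on the -x side of the stand's origin, 165 mm above the bench; axes as the stand's.
- vial: Small white vial with screw cap, loose, 35 mm across, 50 mm tall, at the front of the bench; bystander. Origin under its centre.
- dish: Petri dish, loose, 72 mm across, 14 mm tall, at the front of the bench; bystander. Origin under its centre.
- tape: Roll of green tape, loose, 71 mm across, 24 mm tall, behind the stands; bystander. Origin under its centre.
There are look-alikes about, which are no part of the job. Leave any yellow look-alike of the paddle alone.

How it is judged:
At the end, for the whole second after the job is handed in: Paddle on the tall peg, fork on the low peg: each hole centre between clamp and ball end, within 15 mm sideways of the peg, 24 mm below to 5 mm above the peg's middle; tool upright within 0.3 rad, its flat across the peg within 0.7 rad, slower than 50 mm/s (x of paddle_eye in the frame of tall_stand between -0.036 and 0.024 m and y of paddle_eye in the frame of tall_stand between -0.015 and 0.015 m and z of paddle_eye in the frame of tall_stand between 0.231 and 0.26 m and angle between each of paddle, fork's own z axis and vertical below 0.3 rad and angle between the x axis of paddle and the x axis of tall_stand, either way round below 0.7 rad and linear speed of each of paddle, fork below 0.05 m/s and x of fork_eye in the frame of low_stand between -0.036 and 0.024 m and y of fork_eye in the frame of low_stand between -0.015 and 0.015 m and z of fork_eye in the frame of low_stand between 0.141 and 0.17 m and angle between the x axis of fork and the x axis of low_stand, either way round below 0.7 rad); the robot touches nothing.
It fails at once if the paddle is dropped on the bench or falls over (height (world z) of paddle_eye below 0.06 m).
It fails at once if the fork is dropped on the bench or falls over (height (world z) of fork_eye below 0.06 m).
It fails at once if the vial is moved more than 30 mm or tipped (distance of vial from where it was at the start of the episode above 0.03 m or angle between vial's own z axis and vertical above 0.5 rad).
It fails at once if the petri dish is moved more than 30 mm or tipped (distance of dish from where it was at the start of the episode above 0.03 m or angle between dish's own z axis and vertical above 0.5 rad).
It fails at once if the roll of tape is moved more than 30 mm or tipped (distance of tape from where it was at the start of the episode above 0.03 m or angle between tape's own z axis and vertical above 0.5 rad).
It also fails if it takes over 72 s, if anything falls off the work surface, if the arm or the gripper's body presses on something with over 40 N, if the wrist force passes 120 N, or if a joint passes its speed limit or range.

ROBOT

A 6-joint arm with a two-finger parallel gripper is mounted at the origin on a cart in front of the work surface, level with it; the furniture and walls round the work are solid. World frame = base frame: x ahead of the robot, y to its left, z up, the work surface at z = 0. Lengths are in m, angles in rad, forces in N, time in s.
With the tool pointing down it reaches from about 0.15 to 0.775 m from the base axis. Payload 6.1 kg.
Tool frame: the origin (TCP) lies between the finger pads; the fingertips stand 14 mm ahead of it and the grasp point (between the pads) lies 5 mm behind it (nose_length is the distance from the TCP to the fingertips, in m); z points along the fingers, y is the line along which they close (so a half turn about z gives the same grasp; the last joint's range is limited). The gripper opens to 85 mm and grips with 20 to 120 N. Pads are 22 mm wide; open, the fingers measure 114 mm over their backs; the gripper's body (76 mm by 85 mm) begins 54 mm behind the grasp point. The pads swing forward as they close: fully open they stand 13 mm farther back than shut.
Start: joints at [-1.222, 0.126, -0.04, 1.405, 0, 1.571], TCP at [0.179, -0.493, 0.245] pointing down, gripper open.
Joint ranges: [-2.72, 2.72], [-0.95, 1.95], [-1.27, 1.35], [-1.78, 2.02], [-1.46, 1.47], [-3.14, 3.14]. Speed limits (rad/s): [2.39, 2.39, 3.01, 3.14, 3.14, 3.14].

INTERFACE

Orientations are given as a unit quaternion [w, x, y, z].
In Python, from bench import observe, grab_frame, camera_params, finish_job, nose_length gives the robot as it stands.
- The arm moves only by the tool move_arm, never from a script. Its argument "steps" is a list of rows, each an object with "delta_pos": the shift along the tool's x, y, z in mm, a list of three; "twist": the turn, a rotation vector about the tool's x, y, z in rad, a list of three. A call has 1 to 10 rows; each row is the pose to reach, as a shift and turn from the pose commanded when the call began, along the tool's axes at that moment; what a row does not reach only later rows make up. A row lasts 1/10 s, in which the tool goes at most 50 mm and 8.59 degrees, less where a joint would pass 70% of its speed; a pose out of reach is approached as far as the arm can. A call with a gripper value outside its range is refused whole. "gripper" is the closure, from 0 (fully open) to 1 (shut), set as the call begins (left out, the last holds). The fingers move at their own pace and stop on an object; "squeeze" is the grip in N (left out, the last holds). Time passes only in rows, so rows that repeat a pose let the fingers close. It gives the time, the measured TCP pose, the force, the opening and the grip force at its end, in the units of the state.
- observe(): the state, without advancing time (a new reading comes with each control period).
- grab_frame(name): name is "scene" or "top" or "wrist"; returns the picture (420x560x3 uint8, red, green, blue); there is no depth.
- camera_params(name): a dict with "intrinsics" (3x3 intrinsics, pixels), "world_from_camera" (4x4, takes a point from camera to world coordinates). Camera axes: x right, y down, z forward; pixel columns grow to the right and rows downward; lengths in m; the calibration is good to about 2 mm. The wrist camera is an equidistant fisheye: a pixel r from the principal point sees the ray r / f radians off the axis. A picture is of the moment at which its call begins: read the wrist's pose just before it. camera_params takes no time and is no camera call; for the wrist camera it gives the pose at the moment of the call.
- finish_job(): hands the job in; it is judged then, once.
The state is a dict: "time_s": time; "joint_pos": joint angles; "qd": joint speeds; "joint_efforts": joint torques, N m; "ee_pos": TCP position; "eef_rot": TCP orientation; "force": force on the tool from outside, world axes, zero at the start; "ft_torque": the same for the moment, N m; "finger_gap": finger opening in m; "gripper_force": force on a finger pad.
Only numpy, scipy, OpenCV 4.12 (cv2) and the standard library are available. Lean on these libraries where they do the work, as an engineer would, in place of code of your own. Each camera call takes 0.05 s, during which the arm holds its last target. There are 200 camera calls.

## Working session

There is one attempt and no reset: what is moved stays moved. The work goes in short steps, Python scripts to look and compute and a tool call to move; the robot and the scene stay as the last step left them, time stands still between calls to the robot, and variables do not carry over. Pictures are saved under pics/ and viewed, at most 10 in all, crops included, and the job is handed in when it is done.

Besides the shell and the picture viewer there is one more tool, called after ">>>" as name(argument=value, ...), one argument or row to a line, values as JSON. move_arm: Moves the arm, as the interface text tells. Its arguments: {"type":"object","properties":{"steps":{"type":"array","items":{"type":"object","properties":{"delta_pos":{"type":"array","items":{"type":"number"}},"twist":{"type":"array","items":{"type":"number"}}}}},"gripper":{"type":"number"},"squeeze":{"type":"number"}},"required":["steps"]}

```bash
mkdir -p pics; python3 - <<'E'
from bench import *
import cv2, numpy as np
s=observe();print({k:np.round(v,3) for k,v in s.items()}, nose_length)
for n in("scene","top"):
    f=grab_frame(n);cv2.imwrite(f"pics/{n}0.png",f[:,:,::-1]);p=camera_params(n);print(n,np.round(p["intrinsics"],1).tolist(),np.round(p["world_from_camera"],3).tolist())
E
```

```text
{'time_s': np.float64(0.0), 'joint_pos': array([-1.222,  0.126, -0.041,  1.405,  0.   ,  1.571]), 'qd': array([ 0.001, -0.001, -0.   ,  0.001, -0.001, -0.   ]), 'joint_efforts': array([ 1.0000e-03, -4.3591e+01,  3.5292e+01,  1.7000e-02, -0.0000e+00,
       -0.0000e+00]), 'ee_pos': array([ 0.179, -0.493,  0.245]), 'eef_rot': array([-0.001,  0.985,  0.174, -0.   ]), 'force': array([-0.32 ,  0.349,  0.196]), 'ft_torque': array([-0.023,  0.049,  0.016]), 'gripper_force': np.float64(0.0), 'finger_gap': np.float64(0.085)} 0.014
scene [[470.9, 0.0, 279.2], [0.0, 470.9, 213.4], [0.0, 0.0, 1.0]] [[-0.812, -0.368, 0.453, 0.036], [-0.583, 0.54, -0.607, 0.652], [-0.021, -0.757, -0.653, 0.838], [0.0, 0.0, 0.0, 1.0]]
top [[464.0, 0.0, 288.1], [0.0, 464.0, 208.3], [0.0, 0.0, 1.0]] [[-0.015, -0.976, 0.216, 0.295], [-1.0, 0.014, -0.004, 0.018], [0.001, -0.216, -0.976, 1.268], [0.0, 0.0, 0.0, 1.0]]
```

View pics/scene0.png

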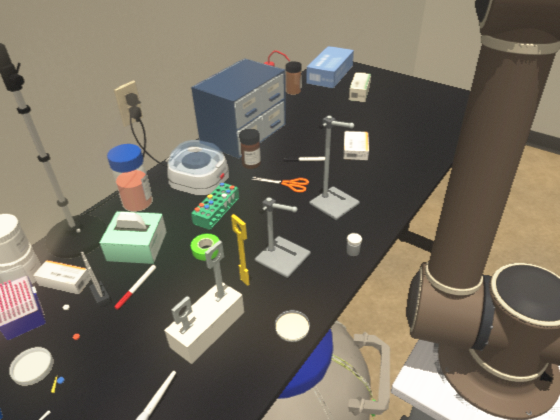

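View pics/top0.png

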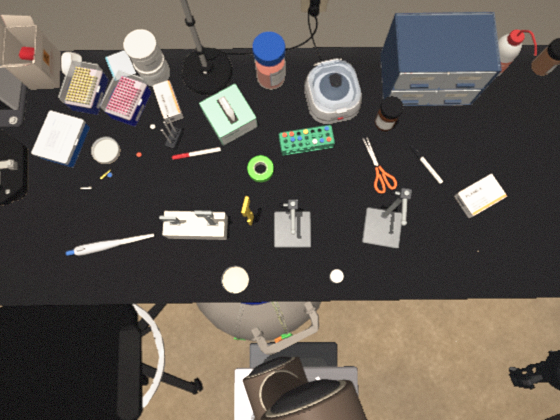

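Scene: the white block is at about (205,320) px, the paddle at (217,265) and the fork at (182,312). The low stand is at (280,235) and the tall stand at (333,170). The yellow look-alike at (240,250) is yellow and stands outside the block, so it isn't the paddle. I'll enlarge the area to confirm this.

```bash
cat > h.py <<'E'
import cv2, numpy as np
from bench import *
def ray(n,u,v):
    p=camera_params(n);K=np.array(p["intrinsics"]);T=np.array(p["world_from_camera"])
    return T[:3,3],T[:3,:3]@np.linalg.solve(K,[u,v,1.])
def onz(n,u,v,z):
    o,d=ray(n,u,v);return o+d*(z-o[2])/d[2]
def two(uv1,uv2,n1="scene",n2="top"):
    o1,d1=ray(n1,*uv1);o2,d2=ray(n2,*uv2)
    A=np.c_[d1,-d2];t=np.linalg.lstsq(A,o2-o1,rcond=None)[0]
    a,b=o1+d1*t[0],o2+d2*t[1];return (a+b)/2,np.linalg.norm(a-b)
def proj(n,P):
    p=camera_params(n);K=np.array(p["intrinsics"]);T=np.array(p["world_from_camera"])
    q=K@(T[:3,:3].T@(np.array(P)-T[:3,3]));return q[:2]/q[2]
E
python3 - <<'E'
import cv2,numpy as np
s=cv2.imread("pics/scene0.png");t=cv2.imread("pics/top0.png")
a=cv2.resize(s[100:360,160:365],None,fx=2.3,fy=2.3,interpolation=cv2.INTER_CUBIC)
cv2.imwrite("pics/c1.png",a)
b=cv2.resize(t[180:265,155:420],None,fx=3,fy=3,interpolation=cv2.INTER_CUBIC)
cv2.imwrite("pics/c2.png",b)
E
```

```text
(no output)
```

View pics/c1.png

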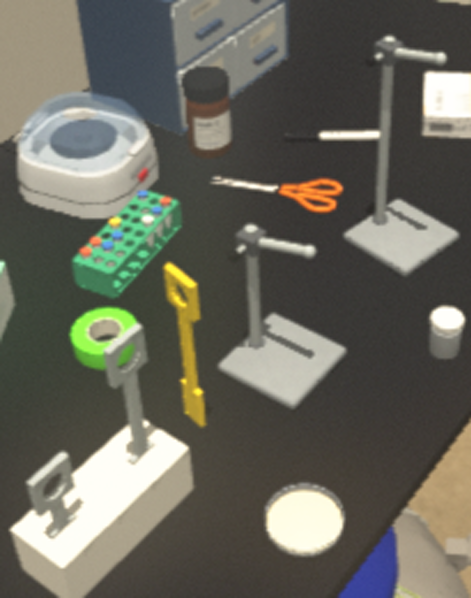

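View pics/c2.png

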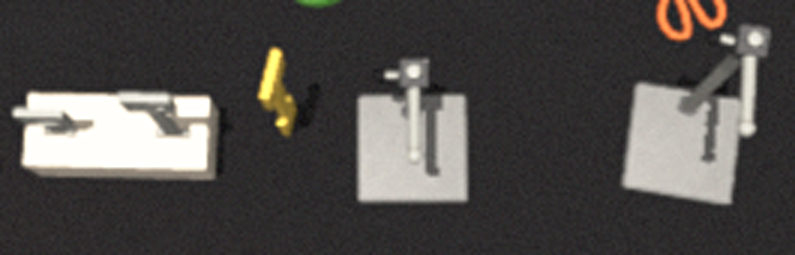

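The crops confirm it. The two bare steel tools are in the block: the paddle with a solid shank at c1 (130,390) and the short fork at c1 (50,495). The yellow one at c1 (185,345) stands outside the block, so I'll leave it alone. Next I'll measure positions.

```bash
python3 - <<'E'
from h import *
np.set_printoptions(precision=4,suppress=True)
S=lambda x,y:((x+.5)/2.3-.5+160,(y+.5)/2.3-.5+100)
T=lambda x,y:((x+.5)/3-.5+155,(y+.5)/3-.5+180)
for n,c in dict(low=[(359,95),(466,95),(467,201),(359,201)],tall=[(637,83),(740,97),(730,203),(623,187)]).items():
    P=np.array([onz("top",*T(*q),.012) for q in c])[:,:2];m=P.mean(0)
    e=(P[1]-P[0]+P[2]-P[3])/2; f=(P[0]-P[3]+P[1]-P[2])/2
    print(n,m,"sides",np.linalg.norm(e),np.linalg.norm(f),"yaw",np.arctan2(f[1],f[0]),np.arctan2(e[0],-e[1]))
print("ball low",two(S(310,251),T(414,157)),onz("top",*T(414,157),.173))
print("ball tall",two(S(441,58),T(747,130)),onz("top",*T(747,130),.263))
print("clamp low",onz("top",*T(413,72),.17),"tall",onz("top",*T(753,40),.26))
# white block mask top
img=cv2.imread("pics/top0.png")[195:245,155:235]
m=(img.min(2)>150).astype(np.uint8)
c=max(cv2.findContours(m,0,1)[0],key=cv2.contourArea);r=cv2.minAreaRect(c);b=cv2.boxPoints(r)+[155,195]
print(r,b)
for q in [(28,93),(213,96),(215,178),(22,172)]: print("blk",onz("top",*T(*q),.06))
bl=[(x,y) for x,y in b]
print([onz("top",*q,.06)[:2] for q in bl])
print("paddle top edge",onz("top",*T(120,95),.207),onz("top",*T(172,97),.207))
print("fork top edge",onz("top",*T(13,112),.137),onz("top",*T(68,117),.137))
print("paddle hole scene at z.186",onz("scene",*S(126,356),.186),"fork",onz("scene",*S(50,490),.116))
def mask(n,lo,hi):
    h=cv2.cvtColor(cv2.imread(f"pics/{n}0.png"),cv2.COLOR_BGR2HSV);return cv2.inRange(h,lo,hi)
print("yellow top/base scene",S(180,270),S(195,420),onz("scene",*S(195,420),0), onz("top",*T(287,133),0),onz("top",*T(272,52),.2),two(S(178,268),T(272,52)))
print("vial",onz("top",336,276,.05),"dish",onz("top",235,280,.014),"tape",onz("top",260,169,.024))
E
```

```text
low [0.5146 0.002 ] sides 0.09839161963513385 0.09839498127863602 yaw -0.011922787089932564 -0.014426033967860586
tall [ 0.5162 -0.2452] sides 0.09661971052957134 0.09884961322916748 yaw -0.16989305628504078 -0.15918131210243816
ball low (array([0.4788, 0.0033, 0.1734]), np.float64(0.0002452055626910376)) [0.4788 0.0032 0.173 ]
ball tall (array([ 0.4807, -0.2403,  0.2632]), np.float64(0.001044787199934744)) [ 0.4802 -0.2405  0.263 ]
clamp low [0.549  0.0028 0.17  ] tall [ 0.5491 -0.2505  0.26  ]
((36.5, 28.5), (25.0, 65.0), 90.0) [[159. 211.]
 [224. 211.]
 [224. 236.]
 [159. 236.]]
blk [0.5602 0.3433 0.06  ]
blk [0.5552 0.1791 0.06  ]
blk [0.4817 0.1763 0.06  ]
blk [0.4894 0.3455 0.06  ]
[array([0.5595, 0.3566]), array([0.557 , 0.1836]), array([0.4897, 0.1825]), array([0.4922, 0.3535])]
paddle top edge [0.5253 0.232  0.207 ] [0.5231 0.1914 0.207 ]
fork top edge [0.5274 0.3343 0.137 ] [0.5225 0.2886 0.137 ]
paddle hole scene at z.186 [0.5215 0.2155 0.186 ] fork [0.5225 0.32   0.116 ]
yellow top/base scene (237.97826086956522, 217.10869565217394) (244.5, 282.32608695652175) [0.5413 0.1191 0.    ] [0.5321 0.1181 0.    ] [0.5599 0.1144 0.2   ] (array([0.5564, 0.112 , 0.1941]), np.float64(0.011015681746768136))
vial [ 0.3818 -0.1094  0.05  ] dish [0.3776 0.1575 0.014 ] tape [0.6837 0.0896 0.024 ]
```

```bash
cat >> h.py <<'E'
from scipy.spatial.transform import Rotation as R
np.set_printoptions(precision=4,suppress=True)
def to(x,y,z,yaw):
    s=observe();q=s["eef_rot"];r=R.from_quat([q[1],q[2],q[3],q[0]])
    t=R.from_euler("z",yaw)*R.from_euler("x",np.pi)
    print("delta mm",np.round(r.inv().apply(np.array([x,y,z])-s["ee_pos"])*1e3,1),"twist",(r.inv()*t).as_rotvec().round(3),"t",s["time_s"],"pos",np.array(s["ee_pos"]))
E
python3 -c "
from h import *
to(.524,.211,.29,-.03)"
```

```text
delta mm [ 564.6 -543.9  -44.6] twist [-0.001  0.     0.379] t 0.1 pos [ 0.1793 -0.4931  0.2446]
```

>>> move_arm(
  steps=[
    {"delta_pos":[20,-20,-20],"twist":[0,0,0.03]},
    {"delta_pos":[50,-48,-45],"twist":[0,0,0.08]},
    {"delta_pos":[85,-82,-60],"twist":[0,0,0.12]},
    {"delta_pos":[120,-115,-60],"twist":[0,0,0.16]},
    {"delta_pos":[155,-150,-60],"twist":[0,0,0.2]},
    {"delta_pos":[190,-183,-60],"twist":[0,0,0.24]},
    {"delta_pos":[225,-217,-60],"twist":[0,0,0.28]},
    {"delta_pos":[260,-250,-60],"twist":[0,0,0.32]},
    {"delta_pos":[295,-284,-60],"twist":[0,0,0.35]},
    {"delta_pos":[330,-318,-60],"twist":[0,0,0.379]},
  ],
  gripper=0.25,
  squeeze=50,
)

```text
time_s: 1.1
ee_pos: [0.3811, -0.0798, 0.3052]
eef_rot: [0.0, 1.0, -0.016, 0.0]
force: [0.3, 0.0, -0.7]
finger_gap: 0.0643
gripper_force: 0.0
```

```bash
python3 -c "
from h import *
to(.524,.211,.29,-.03);print(observe()['finger_gap'])"
```

```text
delta mm [ 133.7 -295.2   15.2] twist [ 0.    -0.    -0.002] t 1.1 pos [ 0.3811 -0.0798  0.3052]
0.06427181091880237
```

>>> move_arm(
  steps=[
    {"delta_pos":[15,-35,2]},
    {"delta_pos":[31,-70,4]},
    {"delta_pos":[47,-105,6]},
    {"delta_pos":[63,-140,8]},
    {"delta_pos":[79,-175,10]},
    {"delta_pos":[95,-210,12]},
    {"delta_pos":[110,-245,13]},
    {"delta_pos":[124,-275,14]},
    {"delta_pos":[134,-295,15]},
    {"delta_pos":[134,-295,15]},
  ],
)

```text
$.steps[0]: bad value
```

```bash
python3 - <<'E'
from h import *
to(.524,.211,.19,-.03)
p=camera_params("wrist");print(np.round(p["intrinsics"],1).tolist(),np.round(p["world_from_camera"],4).tolist())
f=grab_frame("wrist");cv2.imwrite("pics/w0.png",f[:,:,::-1])
E
```

```text
delta mm [ 133.7 -295.2  115.2] twist [ 0.    -0.    -0.002] t 1.1 pos [ 0.3811 -0.0798  0.3052]
[[325.2, 0.0, 278.7], [0.0, 325.2, 211.2], [0.0, 0.0, 1.0]] [[-0.0308, -0.9525, -0.3029, 0.4591], [-0.9995, 0.0294, 0.009, -0.0823], [0.0003, 0.303, -0.953, 0.4349], [0.0, 0.0, 0.0, 1.0]]
```

View pics/w0.png

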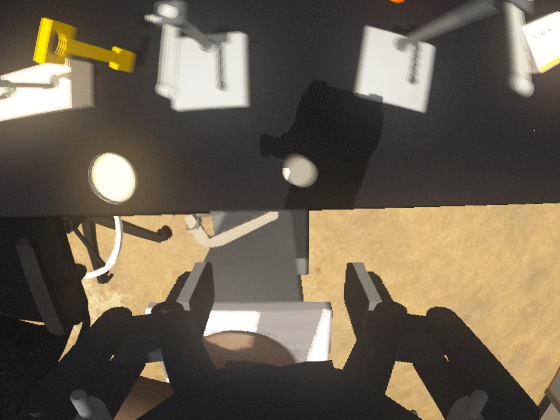

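The move was refused because every row needs a twist, so the wrist picture is from the midway pose. It shows the block at the left (50,85), the low stand at (205,70), the tall stand at (395,70) and the open fingers at the bottom. I'll resend the move.

>>> move_arm(
  steps=[
    {"delta_pos":[15,-35,2],"twist":[0,0,0]},
    {"delta_pos":[31,-70,4],"twist":[0,0,0]},
    {"delta_pos":[47,-105,6],"twist":[0,0,0]},
    {"delta_pos":[63,-140,8],"twist":[0,0,0]},
    {"delta_pos":[79,-175,10],"twist":[0,0,0]},
    {"delta_pos":[95,-210,12],"twist":[0,0,0]},
    {"delta_pos":[110,-245,13],"twist":[0,0,0]},
    {"delta_pos":[124,-275,14],"twist":[0,0,0]},
    {"delta_pos":[134,-295,15],"twist":[0,0,0]},
    {"delta_pos":[134,-295,15],"twist":[0,0,0]},
  ],
)

```text
time_s: 2.15
ee_pos: [0.5116, 0.0299, 0.2917]
eef_rot: [-0.019, 1.0, 0.019, -0.001]
force: [-0.7, -0.4, -1.0]
finger_gap: 0.0639
gripper_force: 0.0
```

```bash
python3 - <<'E'
from h import *
to(.524,.211,.19,-.03)
f=grab_frame("wrist");cv2.imwrite("pics/w1.png",f[:,:,::-1])
E
```

```text
delta mm [  19.4 -176.6  108.3] twist [-0.037  0.003  0.068] t 2.15 pos [0.5116 0.0299 0.2917]
```

View pics/w1.png

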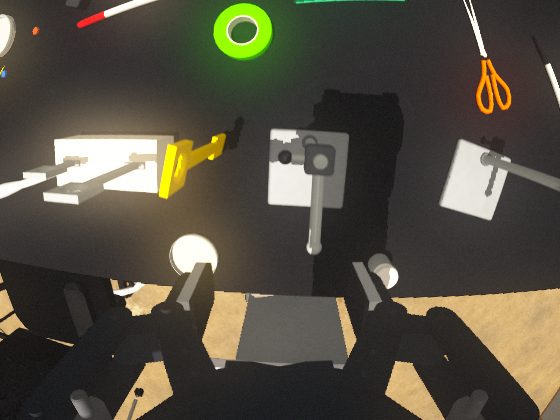

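The picture shows the arm lagging behind, above the low stand at (315,165). I'll check the joints.

```bash
python3 - <<'E'
from h import *
s=observe();print(s["joint_pos"],s["qd"]);to(.524,.211,.29,-.03)
E
```

```text
[0.0381 0.1093 0.0418 1.5046 0.0375 3.1411] [ 0.0003 -0.0214 -0.03    0.0091 -0.0011  0.0019]
delta mm [  18.6 -180.2    8. ] twist [-0.037  0.003  0.069] t 2.2 pos [0.5123 0.0301 0.2913]
```

>>> move_arm(
  steps=[
    {"delta_pos":[0,0,-10],"twist":[0,0,0]},
    {"delta_pos":[0,0,-20],"twist":[0,0,0]},
  ],
)

```text
time_s: 2.4
ee_pos: [0.5104, 0.0293, 0.3127]
eef_rot: [-0.019, 1.0, 0.019, -0.001]
force: [0.3, 0.0, 0.3]
finger_gap: 0.064
gripper_force: 0.0
```

```bash
python3 - <<'E'
from h import *
s=observe();print(s["joint_pos"],s["qd"]);to(.524,.211,.31,-.03)
E
```

```text
[0.0368 0.1113 0.0911 1.5524 0.0374 3.1396] [-0.0056  0.0163  0.2682  0.2279 -0.     -0.0074]
delta mm [  20.6 -180.8    9.4] twist [-0.037  0.003  0.069] t 2.4 pos [0.5104 0.0293 0.3127]
```

Joint 6 is at its range limit. I'll use the equivalent grasp, half a turn round.

>>> move_arm(
  steps=[
    {"delta_pos":[0,0,-20],"twist":[0,0,-0.14]},
    {"delta_pos":[0,0,-20],"twist":[0,0,-0.28]},
    {"delta_pos":[0,0,-20],"twist":[0,0,-0.42]},
    {"delta_pos":[0,0,-20],"twist":[0,0,-0.56]},
    {"delta_pos":[0,0,-20],"twist":[0,0,-0.7]},
    {"delta_pos":[0,0,-20],"twist":[0,0,-0.84]},
    {"delta_pos":[0,0,-20],"twist":[0,0,-0.98]},
    {"delta_pos":[0,0,-20],"twist":[0,0,-1.12]},
    {"delta_pos":[0,0,-20],"twist":[0,0,-1.26]},
    {"delta_pos":[0,0,-20],"twist":[0,0,-1.4]},
  ],
)

```text
time_s: 3.4
ee_pos: [0.5106, 0.0286, 0.3333]
eef_rot: [-0.014, 0.75, 0.661, 0.012]
force: [0.1, 0.6, -0.0]
finger_gap: 0.0641
gripper_force: 0.0
```

```bash
python3 - <<'E'
from h import *
s=observe();print(s["joint_pos"]);to(.524,.211,.31,np.pi-.03)
E
```

```text
[0.0354 0.1171 0.1434 1.5968 0.0374 1.7324]
delta mm [181.6  -9.5  30.1] twist [ 0.026 -0.033 -1.667] t 3.4 pos [0.5106 0.0286 0.3333]
```

>>> move_arm(
  steps=[
    {"delta_pos":[10,0,0],"twist":[0.002,-0.003,-0.14]},
    {"delta_pos":[30,-2,0],"twist":[0.004,-0.006,-0.28]},
    {"delta_pos":[50,-3,0],"twist":[0.007,-0.009,-0.42]},
    {"delta_pos":[70,-4,0],"twist":[0.009,-0.012,-0.56]},
    {"delta_pos":[90,-5,0],"twist":[0.012,-0.015,-0.7]},
    {"delta_pos":[110,-6,0],"twist":[0.014,-0.018,-0.84]},
    {"delta_pos":[130,-7,0],"twist":[0.016,-0.02,-0.98]},
    {"delta_pos":[150,-8,0],"twist":[0.018,-0.023,-1.12]},
    {"delta_pos":[170,-9,0],"twist":[0.02,-0.026,-1.26]},
    {"delta_pos":[182,-9,0],"twist":[0.022,-0.028,-1.4]},
  ],
)

```text
time_s: 4.4
ee_pos: [0.5257, 0.2113, 0.34]
eef_rot: [-0.003, 0.147, 0.989, 0.002]
force: [0.5, -0.8, 0.8]
finger_gap: 0.0643
gripper_force: 0.0
```

```bash
python3 - <<'E'
from h import *
to(.524,.211,.27,np.pi-.03)
E
```

```text
delta mm [ 1.1 -1.1 70. ] twist [ 0.005 -0.005 -0.266] t 4.4 pos [0.5257 0.2113 0.34  ]
```

>>> move_arm(
  steps=[
    {"delta_pos":[0,0,10],"twist":[0.002,-0.002,-0.13]},
    {"delta_pos":[1,-1,30],"twist":[0.005,-0.005,-0.266]},
    {"delta_pos":[1,-1,50],"twist":[0.005,-0.005,-0.266]},
    {"delta_pos":[1,-1,70],"twist":[0.005,-0.005,-0.266]},
    {"delta_pos":[1,-1,70],"twist":[0.005,-0.005,-0.266]},
  ],
)

```text
time_s: 4.9
ee_pos: [0.5231, 0.2094, 0.2673]
eef_rot: [-0.002, 0.018, 1.0, -0.001]
force: [0.1, -0.8, 0.7]
finger_gap: 0.0639
gripper_force: 0.0
```

```bash
python3 - <<'E'
from h import *
to(.524,.211,.184,np.pi-.03)
f=grab_frame("wrist");cv2.imwrite("pics/w2.png",f[:,:,::-1])
E
```

```text
delta mm [-1.2  1.8 83.3] twist [-0.002 -0.005 -0.006] t 4.9 pos [0.5231 0.2094 0.2673]
```

View pics/w2.png

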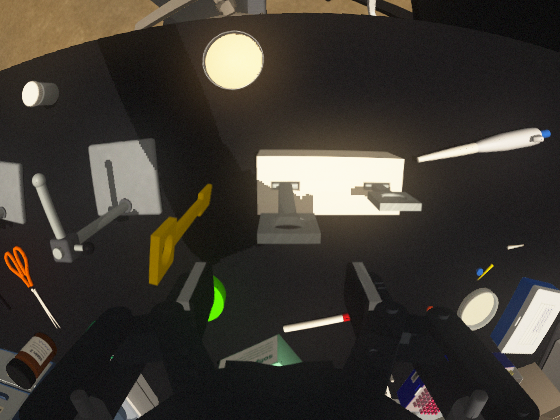

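The paddle's eye plate is at (257–321, 215–243) px, between the fingers whose mid is at column 279. I'll cast rays from these.

```bash
cat >> h.py <<'E'
def wz(u,v,z):
    p=camera_params("wrist");K=np.array(p["intrinsics"]);T=np.array(p["world_from_camera"])
    a=np.array([u-K[0,2],v-K[1,2]]);r=np.linalg.norm(a);th=r/K[0,0]
    d=T[:3,:3]@np.r_[a/r*np.sin(th),np.cos(th)];o=T[:3,3];return o+d*(z-o[2])/d[2]
E
python3 - <<'E'
from h import *
for q in [(257,243),(321,243)]: print("paddle top far",wz(*q,.207))
for q in [(371,210),(421,210)]: print("fork top far",wz(*q,.137))
for q in [(257,155),(402,158)]: print("blk front",wz(*q,.06))
im=cv2.imread("pics/w2.png");cv2.imwrite("pics/w2c.png",cv2.resize(im[140:300,190:430],None,fx=3,fy=3))
E
```

```text
paddle top far [0.528  0.1953 0.207 ]
paddle top far [0.5295 0.2365 0.207 ]
fork top far [0.5309 0.289  0.137 ]
fork top far [0.5326 0.3372 0.137 ]
blk front [0.4911 0.1876 0.06  ]
blk front [0.4971 0.3456 0.06  ]
```

View pics/w2c.png

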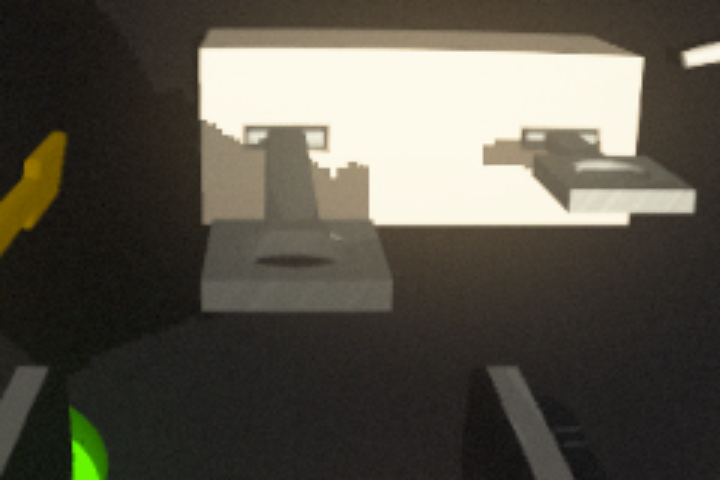

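Both views put the paddle eye at about (0.525, 0.2145), with yaw about −0.037. I'll descend around it.

```bash
python3 - <<'E'
from h import *
to(.525,.2145,.184,np.pi-.037)
E
```

```text
delta mm [-1.5  5.1 84.8] twist [-0.002 -0.003  0.   ] t 4.95 pos [0.5236 0.2095 0.2688]
```

>>> move_arm(
  steps=[
    {"delta_pos":[-1,3,10],"twist":[-0.002,-0.003,0]},
    {"delta_pos":[-1.5,5,25],"twist":[-0.002,-0.003,0]},
    {"delta_pos":[-1.5,5,40],"twist":[-0.002,-0.003,0]},
    {"delta_pos":[-1.5,5,55],"twist":[-0.002,-0.003,0]},
    {"delta_pos":[-1.5,5,70],"twist":[-0.002,-0.003,0]},
    {"delta_pos":[-1.5,5,80],"twist":[-0.002,-0.003,0]},
    {"delta_pos":[-1.5,5,85],"twist":[-0.002,-0.003,0]},
    {"delta_pos":[-1.5,5,85],"twist":[-0.002,-0.003,0]},
  ],
)

```text
time_s: 5.75
ee_pos: [0.5257, 0.2147, 0.1834]
eef_rot: [0.0, 0.018, 1.0, 0.0]
force: [-0.4, -0.2, 0.5]
finger_gap: 0.0641
gripper_force: 0.0
```

```bash
python3 - <<'E'
from h import *
to(.525,.2145,.184,np.pi-.037)
f=grab_frame("wrist")[:,:,::-1];g=grab_frame("scene")[:,:,::-1]
a=cv2.resize(f[120:420,130:430],(450,450));b=cv2.resize(g[210:360,150:266],(348,450))
cv2.imwrite("pics/w3.png",np.hstack([a,b]))
E
```

```text
delta mm [ 0.7 -0.2 -0.6] twist [0.001 0.001 0.   ] t 5.75 pos [0.5257 0.2147 0.1834]
```

View pics/w3.png

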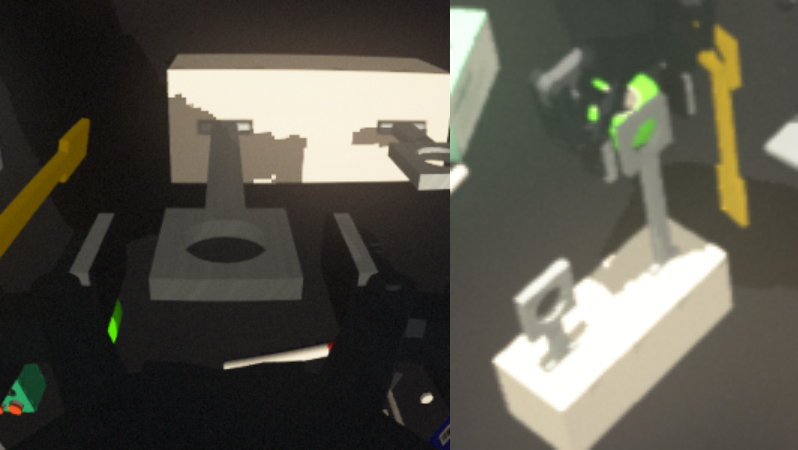

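The fingers straddle the eye plate: the plate is at columns 150–303 in the left panel and the fingers at about 94 and 355, so it is centred. Closing now.

>>> move_arm(
  steps=[
    {"delta_pos":[0,0,0],"twist":[0,0,0]},
    {"delta_pos":[0,0,0],"twist":[0,0,0]},
    {"delta_pos":[0,0,0],"twist":[0,0,0]},
    {"delta_pos":[0,0,0],"twist":[0,0,0]},
    {"delta_pos":[0,0,0],"twist":[0,0,0]},
    {"delta_pos":[0,0,0],"twist":[0,0,0]},
  ],
  gripper=0.7,
  squeeze=50,
)

```text
time_s: 6.45
ee_pos: [0.5262, 0.2149, 0.1844]
eef_rot: [0.001, 0.018, 1.0, 0.001]
force: [-0.3, 0.2, 5.1]
finger_gap: 0.0389
gripper_force: 50.5
```

>>> move_arm(
  steps=[
    {"delta_pos":[0,0,-5],"twist":[0,0,0]},
    {"delta_pos":[0,0,-13],"twist":[0,0,0]},
    {"delta_pos":[0,0,-23],"twist":[0,0,0]},
    {"delta_pos":[0,0,-34],"twist":[0,0,0]},
    {"delta_pos":[0,0,-46],"twist":[0,0,0]},
    {"delta_pos":[0,0,-60],"twist":[0,0,0]},
    {"delta_pos":[0,0,-75],"twist":[0,0,0]},
    {"delta_pos":[0,0,-88],"twist":[0,0,0]},
    {"delta_pos":[0,0,-96],"twist":[0,0,0]},
    {"delta_pos":[0,0,-100],"twist":[0,0,0]},
  ],
)

```text
time_s: 7.45
ee_pos: [0.5259, 0.2147, 0.2848]
eef_rot: [0.001, 0.018, 1.0, 0.001]
force: [0.9, -0.6, -0.2]
finger_gap: 0.0391
gripper_force: 50.3
```

```bash
python3 - <<'E'
from h import *
to(.43,.1,.30,np.pi-.08); s=observe();print(s["force"],s["finger_gap"],s["gripper_force"])
E
```

```text
delta mm [  91.6 -118.1  -15.6] twist [0.002 0.002 0.044] t 7.45 pos [0.5259 0.2147 0.2848]
[ 0.9031 -0.5892 -0.1509] 0.0390993255545197 50.28385338373482
```

>>> move_arm(
  steps=[
    {"delta_pos":[8,-8,-2],"twist":[0,0,0.003]},
    {"delta_pos":[20,-22,-5],"twist":[0,0,0.008]},
    {"delta_pos":[35,-40,-8],"twist":[0,0,0.013]},
    {"delta_pos":[52,-60,-11],"twist":[0,0,0.02]},
    {"delta_pos":[67,-82,-13],"twist":[0,0,0.028]},
    {"delta_pos":[80,-107,-15],"twist":[0,0,0.036]},
    {"delta_pos":[88,-135,-16],"twist":[0,0,0.045]},
    {"delta_pos":[92,-165,-16],"twist":[0,0,0.055]},
    {"delta_pos":[92,-195,-16],"twist":[0,0,0.065]},
    {"delta_pos":[92,-225,-16],"twist":[0,0,0.075]},
  ],
)

```text
time_s: 8.45
ee_pos: [0.424, -0.0082, 0.2989]
eef_rot: [0.0, 0.056, 0.998, 0.0]
force: [0.4, -0.7, -0.9]
finger_gap: 0.0394
gripper_force: 50.4
```

```bash
python3 - <<'E'
from h import *
to(.440,-.2335,.30,np.pi-.155)
E
```

```text
delta mm [ -41.  -222.2   -1.3] twist [0.001 0.001 0.043] t 8.45 pos [ 0.424  -0.0082  0.2989]
```

>>> move_arm(
  steps=[
    {"delta_pos":[-2,-25,0],"twist":[0,0,0.005]},
    {"delta_pos":[-7,-52,0],"twist":[0,0,0.01]},
    {"delta_pos":[-13,-80,0],"twist":[0,0,0.016]},
    {"delta_pos":[-19,-110,0],"twist":[0,0,0.022]},
    {"delta_pos":[-25,-140,0],"twist":[0,0,0.028]},
    {"delta_pos":[-31,-170,0],"twist":[0,0,0.034]},
    {"delta_pos":[-36,-195,0],"twist":[0,0,0.039]},
    {"delta_pos":[-39,-212,0],"twist":[0,0,0.042]},
    {"delta_pos":[-41,-222,0],"twist":[0,0,0.043]},
    {"delta_pos":[-41,-222,0],"twist":[0,0,0.043]},
  ],
)

```text
time_s: 9.45
ee_pos: [0.4409, -0.2328, 0.2985]
eef_rot: [0.0, 0.078, 0.997, 0.001]
force: [0.3, 0.5, -1.0]
finger_gap: 0.0391
gripper_force: 50.4
```

```bash
python3 - <<'E'
from h import *
o=np.array([.5157,-.2455]);c,s=np.cos(-.155),np.sin(-.155)
for x,dz in[(-.06,.0),(-.035,0),(-.002,0),(-.002,-.008)]:
    z=.255+(-.005-x)*.27+dz-.0016
    print(x,dz);to(o[0]+c*x,o[1]+s*x,z,np.pi-.155)
f=grab_frame("wrist")[:,:,::-1];g=grab_frame("scene")[:,:,::-1]
a=cv2.resize(f[100:400,130:430],(450,450));b=cv2.resize(g[100:225,265:362],(350,450))
cv2.imwrite("pics/w4.png",np.hstack([a,b]))
E
```

```text
-0.06 0.0
delta mm [-15.8  -1.1  30.2] twist [ 0.001  0.    -0.001] t 9.45 pos [ 0.4409 -0.2328  0.2985]
-0.035 0
delta mm [-40.8  -1.   37. ] twist [ 0.001  0.    -0.001] t 9.45 pos [ 0.4409 -0.2328  0.2985]
-0.002 0
delta mm [-73.8  -1.   45.9] twist [ 0.001  0.    -0.001] t 9.45 pos [ 0.4409 -0.2328  0.2985]
-0.002 -0.008
delta mm [-73.8  -1.   53.9] twist [ 0.001  0.    -0.001] t 9.45 pos [ 0.4409 -0.2328  0.2985]
```

>>> move_arm(
  steps=[
    {"delta_pos":[-2,-1,6],"twist":[0,0,0]},
    {"delta_pos":[-6,-1,15],"twist":[0,0,0]},
    {"delta_pos":[-10,-1,24],"twist":[0,0,0]},
    {"delta_pos":[-13,-1,29],"twist":[0,0,0]},
    {"delta_pos":[-18,-1,31],"twist":[0,0,0]},
    {"delta_pos":[-25,-1,33],"twist":[0,0,0]},
    {"delta_pos":[-32,-1,35],"twist":[0,0,0]},
    {"delta_pos":[-40,-1,37],"twist":[0,0,0]},
    {"delta_pos":[-45,-1,38],"twist":[0,0,0]},
    {"delta_pos":[-45,-1,38],"twist":[0,0,0]},
  ],
)

```text
time_s: 10.55
ee_pos: [0.4866, -0.2401, 0.2606]
eef_rot: [0.0, 0.077, 0.997, 0.001]
force: [0.9, 0.1, -0.8]
finger_gap: 0.0389
gripper_force: 50.4
```

```bash
python3 - <<'E'
from h import *
s=observe();print(s["force"],s["ft_torque"])
f=grab_frame("wrist")[:,:,::-1];g=grab_frame("scene")[:,:,::-1]
a=cv2.resize(f[100:400,130:430],(450,450));b=cv2.resize(g[100:225,265:362],(350,450))
cv2.imwrite("pics/w5.png",np.hstack([a,b]))
o=np.array([.5157,-.2455]);c,s=np.cos(-.155),np.sin(-.155)
x=-.002;to(o[0]+c*x,o[1]+s*x,.255+(-.005-x)*.27-.0016,np.pi-.155)
E
```

```text
[ 0.9373  0.0873 -0.8465] [ 0.0238 -0.0049 -0.017 ]
delta mm [-28.2  -0.9   8.4] twist [0.001 0.001 0.001] t 10.65 pos [ 0.486 -0.24   0.261]
```

View pics/w5.png

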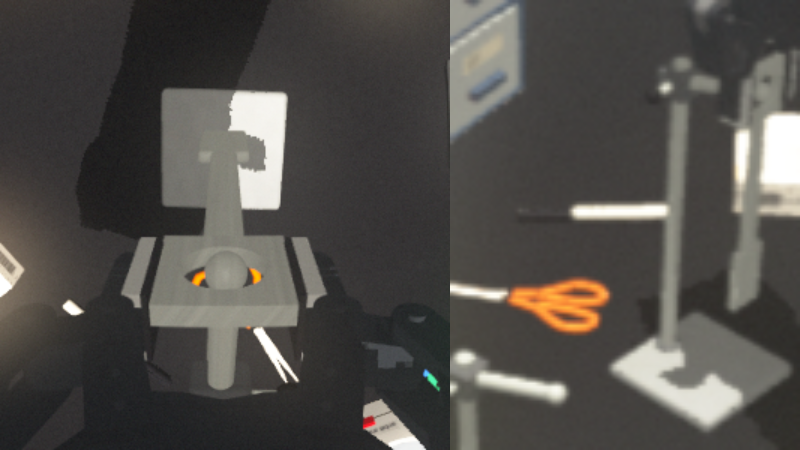

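The ball at (226,270) is centred inside the hole and the peg has passed through it. Continuing along the peg, then lowering.

>>> move_arm(
  steps=[
    {"delta_pos":[-5,-0.5,1.5],"twist":[0,0,0]},
    {"delta_pos":[-12,-1,3.5],"twist":[0,0,0]},
    {"delta_pos":[-20,-1,6],"twist":[0,0,0]},
    {"delta_pos":[-26,-1,8],"twist":[0,0,0]},
    {"delta_pos":[-28,-1,10],"twist":[0,0,0]},
    {"delta_pos":[-28,-1,12],"twist":[0,0,0]},
    {"delta_pos":[-28,-1,14],"twist":[0,0,0]},
    {"delta_pos":[-28,-1,14],"twist":[0,0,0]},
  ],
)

```text
time_s: 11.45
ee_pos: [0.5132, -0.2452, 0.2469]
eef_rot: [0.0, 0.077, 0.997, 0.001]
force: [-0.1, 0.5, -1.2]
finger_gap: 0.039
gripper_force: 50.4
```

>>> move_arm(
  steps=[
    {"delta_pos":[0,0,0.5],"twist":[0,0,0]},
    {"delta_pos":[0,0,1],"twist":[0,0,0]},
    {"delta_pos":[0,0,1.5],"twist":[0,0,0]},
    {"delta_pos":[0,0,1.5],"twist":[0,0,0]},
  ],
)

```text
time_s: 11.85
ee_pos: [0.5134, -0.2453, 0.2462]
eef_rot: [0.001, 0.077, 0.997, 0.0]
force: [-2.2, 0.4, 1.8]
finger_gap: 0.0389
gripper_force: 50.6
```

>>> move_arm(
  steps=[
    {"delta_pos":[0,0,0],"twist":[0,0,0]},
    {"delta_pos":[0,0,0],"twist":[0,0,0]},
    {"delta_pos":[0,0,0],"twist":[0,0,0]},
    {"delta_pos":[0,0,0],"twist":[0,0,0]},
    {"delta_pos":[0,0,0],"twist":[0,0,0]},
    {"delta_pos":[0,0,0],"twist":[0,0,0]},
    {"delta_pos":[0,0,0],"twist":[0,0,0]},
  ],
  gripper=0.2,
)

```text
time_s: 12.55
ee_pos: [0.5134, -0.2453, 0.2455]
eef_rot: [0.001, 0.077, 0.997, 0.001]
force: [-0.0, 0.0, -0.1]
finger_gap: 0.0681
gripper_force: 0.0
```

>>> move_arm(
  steps=[
    {"delta_pos":[0,0,-5],"twist":[0,0,0]},
    {"delta_pos":[0,0,-15],"twist":[0,0,0]},
    {"delta_pos":[0,0,-28],"twist":[0,0,0]},
    {"delta_pos":[0,0,-42],"twist":[0,0,0]},
    {"delta_pos":[0,0,-57],"twist":[0,0,0]},
    {"delta_pos":[0,0,-72],"twist":[0,0,0]},
    {"delta_pos":[0,0,-84],"twist":[0,0,0]},
    {"delta_pos":[0,0,-84],"twist":[0,0,0]},
  ],
)

```text
time_s: 13.35
ee_pos: [0.5138, -0.2456, 0.3322]
eef_rot: [0.002, 0.077, 0.997, -0.0]
force: [0.8, 0.6, -0.4]
finger_gap: 0.0682
gripper_force: 0.0
```

```bash
python3 - <<'E'
from h import *
o=np.array([.5157,-.2455]);c,s=np.cos(-.155),np.sin(-.155)
# paddle check: project expected hung points, compare image before/after
g=grab_frame("scene");b=cv2.imread("pics/scene0.png")[:,:,::-1]
d=(cv2.absdiff(g,b).max(2)>40).astype(np.uint8)
m=np.zeros_like(d);m[100:235,300:400]=d[100:235,300:400]
n,l,st,ce=cv2.connectedComponentsWithStats(m)
for i in range(1,n):
    if st[i][4]>25: print(st[i])
for x in (0,.015):
    for h in (.021,-.174):
        P=[o[0]+c*x,o[1]+s*x,.247-.27*(x+.005)+h];print(x,h,proj("scene",P))
to(.45,0.05,.33,np.pi-.037)
E
```

```text
[327 115  27  11 113]
[335 126  13  61 402]
[315 186  44  26 397]
0 0.021 [340.0413 118.6643]
0 -0.174 [335.4636 183.2734]
0.015 0.021 [335.1153 118.06  ]
0.015 -0.174 [331.0691 182.1833]
delta mm [108.5 282.2   0.6] twist [ 0.     0.003 -0.117] t 13.4 pos [ 0.5137 -0.2455  0.3309]
```

The paddle is hanging: the changed pixels in the scene image match the expected silhouette. Now the fork.

```bash
python3 - <<'E'
from h import *
to(.5265,0.316,.33,np.pi-.037)
E
```

```text
delta mm [ 73.8 556.8   0.9] twist [ 0.     0.003 -0.117] t 13.4 pos [ 0.5137 -0.2455  0.3309]
```

>>> move_arm(
  steps=[
    {"delta_pos":[2,15,0],"twist":[0,0,0]},
    {"delta_pos":[6,45,0],"twist":[0,0,-0.01]},
    {"delta_pos":[11,85,0],"twist":[0,0,-0.02]},
    {"delta_pos":[17,130,0],"twist":[0,0,-0.03]},
    {"delta_pos":[23,175,0],"twist":[0,0,-0.04]},
    {"delta_pos":[29,220,0],"twist":[0,0,-0.05]},
    {"delta_pos":[35,265,0],"twist":[0,0,-0.06]},
    {"delta_pos":[41,310,0],"twist":[0,0,-0.07]},
    {"delta_pos":[47,355,0],"twist":[0,0,-0.08]},
    {"delta_pos":[53,400,0],"twist":[0,0,-0.09]},
  ],
)

```text
time_s: 14.4
ee_pos: [0.5213, 0.1605, 0.3294]
eef_rot: [0.0, 0.032, 0.999, 0.0]
force: [1.2, -0.3, -0.2]
finger_gap: 0.0682
gripper_force: 0.0
```

```bash
python3 - <<'E'
from h import *
to(.5265,0.316,.21,np.pi-.037)
E
```

```text
delta mm [  4.7 155.4 119.5] twist [ 0.001  0.    -0.027] t 14.4 pos [0.5213 0.1605 0.3294]
```

>>> move_arm(
  steps=[
    {"delta_pos":[1,40,0],"twist":[0,0,-0.01]},
    {"delta_pos":[2,75,5],"twist":[0,0,-0.02]},
    {"delta_pos":[3,110,20],"twist":[0,0,-0.027]},
    {"delta_pos":[4,138,45],"twist":[0,0,-0.027]},
    {"delta_pos":[5,152,75],"twist":[0,0,-0.027]},
    {"delta_pos":[5,155,100],"twist":[0,0,-0.027]},
    {"delta_pos":[5,155,120],"twist":[0,0,-0.027]},
    {"delta_pos":[5,155,120],"twist":[0,0,-0.027]},
  ],
)

```text
time_s: 15.2
ee_pos: [0.5251, 0.313, 0.2061]
eef_rot: [-0.002, 0.018, 1.0, -0.001]
force: [-0.7, -0.3, 0.6]
finger_gap: 0.0684
gripper_force: 0.0
```

```bash
python3 - <<'E'
from h import *
f=grab_frame("wrist")[:,:,::-1]
cv2.imwrite("pics/w6.png",f)
h=cv2.cvtColor(f,cv2.COLOR_BGR2GRAY)
# fork eye top far edge expected pixel: search rows for the plate's lower edge
for u in (265,280,295,310): print(u,h[205:270:3,u])
for v in (224,230,236,240): print(v,h[v,235:340:3])
to(.5265,0.316,.114,np.pi-.037)
E
```

```text
265 [203 214 206 161 162 156 157 150 152 172 164 161 106  65  62  61  55  51
  67  64  63  61]
280 [175 175 169 164 179 175 185 201 154 172 165 163 115  78  79  73  70  70
  71  66  63  61]
295 [189 211 212 164 166 168 165 153 147 167 163 160 115  79  80  77  69  71
  70  65  63  64]
310 [255 217 218 215 210 176 154 145 144 162 164 159 113  77  74  71  66  68
  65  63  63  62]
224 [209 208 209 207 211 213 199 153 151 155 156 159 179 197 206 211 212 208
 199 188 161 156 152 155 148 151 208  97  96  94  93  92  88  83  80]
230 [206 205 206 206 206 208 155 149 151 148 153 151 152 150 155 153 151 153
 153 154 149 150 151 153 149 146 178  90  93  89  86  83  76  83  76]
236 [191 192 198 197 195 197 169 162 161 168 166 159 169 164 168 163 164 171
 163 164 164 161 166 157 163 165 235  82  85  80  75  79  76  71  73]
240 [ 61  58  64  68  64  66 139 148 150 150 151 157 155 152 150 151 159 150
 151 152 151 155 147 148 149 145 105  78  74  76  75  73  72  74  72]
delta mm [-0.7  3.  94.4] twist [-0.001 -0.002  0.   ] t 15.25 pos [0.5259 0.3131 0.2084]
```

```bash
python3 - <<'E'
from h import *
print(wz(252.5,241,.137),wz(313,241,.137))
E
```

```text
[0.5329 0.2952 0.137 ] [0.5344 0.3358 0.137 ]
```

The fork eye measures about (0.529, 0.3157). Descending.

>>> move_arm(
  steps=[
    {"delta_pos":[-1,1,10],"twist":[0,0,0]},
    {"delta_pos":[-3,2.5,25],"twist":[0,0,0]},
    {"delta_pos":[-3,2.5,42],"twist":[0,0,0]},
    {"delta_pos":[-3,2.5,60],"twist":[0,0,0]},
    {"delta_pos":[-3,2.5,76],"twist":[0,0,0]},
    {"delta_pos":[-3,2.5,88],"twist":[0,0,0]},
    {"delta_pos":[-3,2.5,94],"twist":[0,0,0]},
    {"delta_pos":[-3,2.5,94],"twist":[0,0,0]},
  ],
)

```text
time_s: 16.05
ee_pos: [0.5307, 0.3155, 0.1158]
eef_rot: [0.0, 0.019, 1.0, 0.0]
force: [-0.4, 0.3, 0.6]
finger_gap: 0.0681
gripper_force: 0.0
```

>>> move_arm(
  steps=[
    {"delta_pos":[0,0,0],"twist":[0,0,0]},
    {"delta_pos":[0,0,0],"twist":[0,0,0]},
    {"delta_pos":[0,0,0],"twist":[0,0,0]},
    {"delta_pos":[0,0,0],"twist":[0,0,0]},
    {"delta_pos":[0,0,0],"twist":[0,0,0]},
    {"delta_pos":[0,0,0],"twist":[0,0,0]},
    {"delta_pos":[0,0,0],"twist":[0,0,0]},
  ],
  gripper=0.7,
  squeeze=50,
)

```text
time_s: 16.75
ee_pos: [0.5314, 0.3159, 0.1173]
eef_rot: [0.001, 0.019, 1.0, 0.001]
force: [0.0, -1.6, 6.0]
finger_gap: 0.0391
gripper_force: 50.1
```

>>> move_arm(
  steps=[
    {"delta_pos":[0,0,-5],"twist":[0,0,0]},
    {"delta_pos":[0,0,-13],"twist":[0,0,0]},
    {"delta_pos":[0,0,-23],"twist":[0,0,0]},
    {"delta_pos":[0,0,-34],"twist":[0,0,0]},
    {"delta_pos":[0,0,-46],"twist":[0,0,0]},
    {"delta_pos":[0,0,-60],"twist":[0,0,0]},
    {"delta_pos":[0,0,-75],"twist":[0,0,0]},
    {"delta_pos":[0,0,-88],"twist":[0,0,0]},
    {"delta_pos":[0,0,-96],"twist":[0,0,0]},
    {"delta_pos":[0,0,-100],"twist":[0,0,0]},
  ],
)

```text
time_s: 17.75
ee_pos: [0.531, 0.3157, 0.2173]
eef_rot: [0.001, 0.019, 1.0, 0.001]
force: [-0.3, -0.1, -1.4]
finger_gap: 0.0388
gripper_force: 50.2
```

```bash
python3 - <<'E'
from h import *
to(.42,.1,.215,np.pi-.014); s=observe();print(s["force"],s["finger_gap"])
E
```

```text
delta mm [ 102.9 -219.7    1.7] twist [ 0.002  0.002 -0.023] t 17.75 pos [0.531  0.3157 0.2173]
[-0.334  -0.0719 -1.3528] 0.038785101531803395
```

>>> move_arm(
  steps=[
    {"delta_pos":[10,-8,0],"twist":[0,0,0]},
    {"delta_pos":[25,-22,0],"twist":[0,0,-0.003]},
    {"delta_pos":[43,-42,0],"twist":[0,0,-0.006]},
    {"delta_pos":[62,-66,0],"twist":[0,0,-0.009]},
    {"delta_pos":[80,-93,0],"twist":[0,0,-0.012]},
    {"delta_pos":[94,-122,0],"twist":[0,0,-0.015]},
    {"delta_pos":[102,-153,0],"twist":[0,0,-0.018]},
    {"delta_pos":[103,-180,0],"twist":[0,0,-0.02]},
    {"delta_pos":[103,-203,0],"twist":[0,0,-0.023]},
    {"delta_pos":[103,-220,0],"twist":[0,0,-0.023]},
  ],
)

```text
time_s: 18.75
ee_pos: [0.419, 0.0983, 0.2157]
eef_rot: [0.0, 0.008, 1.0, 0.0]
force: [0.4, 0.1, -1.1]
finger_gap: 0.0388
gripper_force: 50.3
```

```bash
python3 - <<'E'
from h import *
o=np.array([.5142,.0025]);c,s=np.cos(-.013),np.sin(-.013)
for x,dz in[(-.08,.0),(-.06,.0),(-.03,0),(-.002,0)]:
    print(x);to(o[0]+c*x,o[1]+s*x,.165+(-.005-x)*.27+dz+.0013,np.pi-.013)
E
```

```text
-0.08
delta mm [-16.6 -94.5  29.1] twist [ 0.001  0.001 -0.002] t 18.75 pos [0.419  0.0983 0.2157]
-0.06
delta mm [-36.6 -94.5  34.5] twist [ 0.001  0.001 -0.002] t 18.75 pos [0.419  0.0983 0.2157]
-0.03
delta mm [-66.6 -94.4  42.6] twist [ 0.001  0.001 -0.002] t 18.75 pos [0.419  0.0983 0.2157]
-0.002
delta mm [-94.6 -94.3  50.2] twist [ 0.001  0.001 -0.002] t 18.75 pos [0.419  0.0983 0.2157]
```

>>> move_arm(
  steps=[
    {"delta_pos":[-2,-12,0],"twist":[0,0,0]},
    {"delta_pos":[-5,-30,0],"twist":[0,0,0]},
    {"delta_pos":[-9,-50,3],"twist":[0,0,0]},
    {"delta_pos":[-12,-70,9],"twist":[0,0,0]},
    {"delta_pos":[-15,-84,17],"twist":[0,0,0]},
    {"delta_pos":[-16,-92,25],"twist":[0,0,0]},
    {"delta_pos":[-16,-94.5,29],"twist":[0,0,0]},
    {"delta_pos":[-16,-94.5,29],"twist":[0,0,0]},
    {"delta_pos":[-16,-94.5,29],"twist":[0,0,0]},
  ],
)

```text
time_s: 19.65
ee_pos: [0.4342, 0.0053, 0.1868]
eef_rot: [0.001, 0.007, 1.0, 0.001]
force: [-0.5, 0.1, 0.7]
finger_gap: 0.0394
gripper_force: 50.4
```

```bash
python3 - <<'E'
from h import *
o=np.array([.5142,.0025]);c,s=np.cos(-.013),np.sin(-.013)
for x,dz in[(-.06,.0),(-.03,0),(-.002,0)]:
    print(x);to(o[0]+c*x,o[1]+s*x,.165+(-.005-x)*.27+dz+.0013,np.pi-.013)
E
```

```text
-0.06
delta mm [-20.1  -1.8   5.7] twist [ 0.001  0.001 -0.001] t 19.65 pos [0.4342 0.0053 0.1868]
-0.03
delta mm [-50.1  -1.7  13.8] twist [ 0.001  0.001 -0.001] t 19.65 pos [0.4342 0.0053 0.1868]
-0.002
delta mm [-78.   -1.7  21.4] twist [ 0.001  0.001 -0.001] t 19.65 pos [0.4342 0.0053 0.1868]
```

>>> move_arm(
  steps=[
    {"delta_pos":[-5,-1,2],"twist":[0,0,0]},
    {"delta_pos":[-12,-1.5,4],"twist":[0,0,0]},
    {"delta_pos":[-20,-1.5,6],"twist":[0,0,0]},
    {"delta_pos":[-28,-1.5,8],"twist":[0,0,0]},
    {"delta_pos":[-36,-1.5,10],"twist":[0,0,0]},
    {"delta_pos":[-44,-1.5,12],"twist":[0,0,0]},
    {"delta_pos":[-50,-1.5,14],"twist":[0,0,0]},
    {"delta_pos":[-50,-1.5,14],"twist":[0,0,0]},
  ],
)

```text
time_s: 20.45
ee_pos: [0.4848, 0.0026, 0.1722]
eef_rot: [0.0, 0.007, 1.0, 0.0]
force: [0.1, 0.7, -0.3]
finger_gap: 0.0393
gripper_force: 50.4
```

```bash
python3 - <<'E'
from h import *
s=observe();print(s["force"],s["ft_torque"],s["finger_gap"])
f=grab_frame("wrist")[:,:,::-1];cv2.imwrite("pics/w7.png",f)
h=cv2.cvtColor(f,cv2.COLOR_BGR2GRAY)
# same region as paddle check: hole around u=281, v=280
o=cv2.cvtColor(cv2.imread("pics/w5.png"),cv2.COLOR_BGR2GRAY)[:,:450];o=cv2.resize(o,(300,300))
for v in(270,278,286): print(v,h[v,225:336:4].tolist(),"\n   ",o[v-100,95:206:4].tolist())
E
```

```text
[ 0.109   0.6627 -0.279 ] [-0.0211  0.0284 -0.0508] 0.03925804312259011
270 [125, 130, 40, 123, 114, 120, 118, 124, 126, 139, 137, 136, 122, 136, 133, 131, 127, 139, 134, 130, 123, 124, 125, 123, 101, 50, 132, 129] 
    [131, 125, 39, 99, 121, 123, 122, 129, 133, 135, 147, 142, 126, 134, 133, 131, 132, 139, 138, 134, 124, 125, 124, 124, 72, 44, 131, 131]
278 [126, 47, 40, 120, 121, 120, 123, 74, 40, 42, 62, 129, 134, 143, 151, 143, 140, 132, 63, 62, 120, 122, 123, 116, 121, 47, 56, 130] 
    [130, 46, 38, 123, 121, 121, 125, 125, 132, 125, 74, 134, 141, 150, 149, 146, 144, 127, 145, 130, 127, 124, 129, 121, 123, 45, 64, 132]
286 [117, 39, 121, 118, 122, 119, 122, 124, 121, 120, 126, 125, 127, 131, 131, 126, 124, 121, 124, 123, 122, 122, 122, 122, 117, 118, 42, 133] 
    [116, 41, 99, 121, 125, 121, 127, 123, 66, 186, 95, 135, 146, 152, 156, 150, 143, 124, 67, 188, 123, 125, 129, 124, 122, 64, 46, 129]
```

The ball is centred in the fork's hole: row 278 shows the hole at columns 253–303 and the ball at about 281, with no contact force. Continuing.

>>> move_arm(
  steps=[
    {"delta_pos":[-5,0,1.5],"twist":[0,0,0]},
    {"delta_pos":[-12,0,3],"twist":[0,0,0]},
    {"delta_pos":[-20,0,5],"twist":[0,0,0]},
    {"delta_pos":[-26,0,7],"twist":[0,0,0]},
    {"delta_pos":[-28,0,9],"twist":[0,0,0]},
    {"delta_pos":[-28,0,11],"twist":[0,0,0]},
    {"delta_pos":[-28,0,12.5],"twist":[0,0,0]},
    {"delta_pos":[-28,0,13],"twist":[0,0,0]},
    {"delta_pos":[-28,0,13],"twist":[0,0,0]},
  ],
)

```text
time_s: 21.4
ee_pos: [0.512, 0.0023, 0.1599]
eef_rot: [0.001, 0.007, 1.0, 0.0]
force: [-0.6, -0.1, -0.6]
finger_gap: 0.039
gripper_force: 50.4
```

>>> move_arm(
  steps=[
    {"delta_pos":[0,0,0.5],"twist":[0,0,0]},
    {"delta_pos":[0,0,1],"twist":[0,0,0]},
    {"delta_pos":[0,0,1],"twist":[0,0,0]},
  ],
)

```text
time_s: 21.7
ee_pos: [0.5123, 0.0023, 0.1594]
eef_rot: [0.001, 0.007, 1.0, 0.0]
force: [-1.1, -0.5, 4.0]
finger_gap: 0.039
gripper_force: 50.7
```

Contact. Releasing and retreating upward.

>>> move_arm(
  steps=[
    {"delta_pos":[0,0,0],"twist":[0,0,0]},
    {"delta_pos":[0,0,0],"twist":[0,0,0]},
    {"delta_pos":[0,0,0],"twist":[0,0,0]},
    {"delta_pos":[0,0,0],"twist":[0,0,0]},
    {"delta_pos":[0,0,0],"twist":[0,0,0]},
    {"delta_pos":[0,0,0],"twist":[0,0,0]},
    {"delta_pos":[0,0,0],"twist":[0,0,0]},
  ],
  gripper=0.2,
)

```text
time_s: 22.4
ee_pos: [0.5122, 0.0023, 0.1588]
eef_rot: [0.001, 0.007, 1.0, 0.0]
force: [-0.0, -0.2, -0.4]
finger_gap: 0.0684
gripper_force: 0.0
```

>>> move_arm(
  steps=[
    {"delta_pos":[0,0,-5],"twist":[0,0,0]},
    {"delta_pos":[0,0,-15],"twist":[0,0,0]},
    {"delta_pos":[0,0,-28],"twist":[0,0,0]},
    {"delta_pos":[0,0,-45],"twist":[0,0,0]},
    {"delta_pos":[0,0,-65],"twist":[0,0,0]},
    {"delta_pos":[0,0,-90],"twist":[0,0,0]},
    {"delta_pos":[0,0,-115],"twist":[0,0,0]},
    {"delta_pos":[0,0,-135],"twist":[0,0,0]},
    {"delta_pos":[0,0,-150],"twist":[0,0,0]},
    {"delta_pos":[0,0,-150],"twist":[0,0,0]},
  ],
)

```text
time_s: 23.4
ee_pos: [0.5129, 0.0021, 0.3121]
eef_rot: [0.003, 0.007, 1.0, 0.0]
force: [0.9, 0.1, 0.5]
finger_gap: 0.0686
gripper_force: 0.0
```

>>> move_arm(
  steps=[
    {"delta_pos":[0,0,0],"twist":[0,0,0]},
    {"delta_pos":[0,0,0],"twist":[0,0,0]},
    {"delta_pos":[0,0,0],"twist":[0,0,0]},
    {"delta_pos":[0,0,0],"twist":[0,0,0]},
    {"delta_pos":[0,0,0],"twist":[0,0,0]},
    {"delta_pos":[0,0,0],"twist":[0,0,0]},
    {"delta_pos":[0,0,0],"twist":[0,0,0]},
    {"delta_pos":[0,0,0],"twist":[0,0,0]},
    {"delta_pos":[0,0,0],"twist":[0,0,0]},
    {"delta_pos":[0,0,0],"twist":[0,0,0]},
  ],
)

```text
time_s: 24.4
ee_pos: [0.5121, 0.0021, 0.3088]
eef_rot: [0.001, 0.007, 1.0, 0.0]
force: [1.3, -0.1, 0.3]
finger_gap: 0.0685
gripper_force: 0.0
```

```bash
python3 - <<'E'
from h import *
g=grab_frame("scene");g2=grab_frame("scene");b=cv2.imread("pics/scene0.png")[:,:,::-1]
cv2.imwrite("pics/end.png",g[:,:,::-1])
d=(cv2.absdiff(g,b).max(2)>40).astype(np.uint8)
for nm,(r0,r1,c0,c1),o,a,zt,L in(("paddle",(100,235,300,400),(.5157,-.2455),-.155,.247,.174),("fork",(190,265,250,315),(.5142,.0025),-.013,.157,.104)):
    m=np.zeros_like(d);m[r0:r1,c0:c1]=d[r0:r1,c0:c1]
    n,l,st,ce=cv2.connectedComponentsWithStats(m)
    print(nm,[s.tolist() for s in st[1:] if s[4]>20],"motion",(cv2.absdiff(g,g2)[r0:r1,c0:c1].max(2)>40).sum())
    for x in(0,.015):
        print(x,[proj("scene",[o[0]+np.cos(a)*x,o[1]+np.sin(a)*x,zt-.27*(x+.005)+h]).round(1).tolist() for h in(.021,-L)])
E
```

```text
paddle [[336, 115, 13, 9, 74], [335, 125, 13, 63, 424], [330, 195, 10, 9, 43]] motion 0
0 [[340.0, 118.7], [335.5, 183.3]]
0.015 [[335.1, 118.1], [331.1, 182.2]]
fork [[268, 197, 23, 10, 95], [275, 208, 35, 46, 457], [264, 246, 25, 13, 146]] motion 0
0 [[281.5, 201.8], [282.5, 242.2]]
0.015 [[276.2, 200.7], [277.5, 240.9]]
```

```bash
python3 -c "
from bench import *
print(finish_job())"
```

```text
the job is handed in; nothing more can be done
None
```

I hung the paddle on the tall stand's peg and the fork on the low stand's peg, and handed the job in at about 24.5 s; the last camera check showed both hanging where expected and still, and no verdict came back.

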